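# Fit the fresh cell in the bench tuner

### The arm

A 6-joint arm with a two-finger parallel gripper is mounted at the origin on the work surface. World frame = base frame: x ahead of the robot, y to its left, z up, the work surface at z = 0. Lengths are in m, angles in rad, forces in N, time in s.
With the tool pointing down it reaches from about 0.4 to 0.825 m from the base axis. Payload 7 kg.
Tool frame: the origin (TCP) lies between the finger pads; the fingertips stand 8 mm ahead of it and the grasp point (between the pads) lies 11 mm behind it (tcp_to_tips is the distance from the TCP to the fingertips, in m); z points along the fingers, y is the direction in which the jaws open and shut (so a half turn about z gives the same grasp; the last joint's range is limited). The gripper opens to 85 mm and grips with 20 to 120 N. Pads are 22 mm wide; open, the fingers measure 114 mm over their backs; the gripper's body (76 mm by 85 mm) begins 54 mm behind the grasp point. The pads swing forward as they close: fully open they stand 13 mm farther back than shut.
Start: joints at [1.63, 0.359, 0.012, 0, -1.224, -0.288], TCP at [0.153, 0.657, 0.239] pointing down, gripper open.
Joint ranges: [-3.07, 3.07], [-1.43, 2.12], [-1.02, 1.25], [-3.03, 1.67], [-3.05, -0], [-3.03, 3.03]. Speed limits (rad/s): [2.39, 2.39, 3.01, 3.14, 3.14, 3.14].

### API

Orientations are given as [roll, pitch, yaw] about the fixed x, y, z axes, in that order (R = Rz(yaw) Ry(pitch) Rx(roll)).
In Python, from bench import read_state, grab_frame, calibration, sign_off, tcp_to_tips gives the robot as it stands. The module is installed in compiled form; this text tells all that it offers.
- The arm moves only by the tool play_rows, never from a script. Its argument "plan" is one flat list of numbers, 5 for each row, row after row: the closure, from -1 (fully open) to 1 (shut), so that 0 is half open, then the shift along the tool's x, y, z in mm, then the turn about the tool's z in degrees. In form: [jaw, dx, dy, dz, turn, jaw, dx, dy, dz, turn, ...]. A call has 1 to 8 rows; each row shifts and turns the pose as measured when the row begins, along the tool's axes as they then stand; what a row does not reach is not made up. A row lasts 1/8 s, in which the tool goes at most 62.5 mm and 10.7 degrees, less where a joint would pass 70% of its speed; a pose out of reach is approached as far as the arm can. A call with a gripper value outside its range is refused whole. The fingers move at their own pace and stop on an object; "grip_force" is the grip in N (left out, the last holds). Time passes only in rows, so rows that do not move let the fingers close. It gives the time, the measured TCP pose, the force and the opening at its end, in the units of the state.
- read_state(): the state, without advancing time (a new reading comes with each control period).
- grab_frame(name): name is "side" or "top" or "wrist"; returns the picture (480x640x3 uint8, red, green, blue); there is no depth.
- calibration(name): a dict with "mtx" (3x3 intrinsics, pixels), "cam_to_world" (4x4, takes a point from camera to world coordinates). Camera axes: x right, y down, z forward; pixel columns grow to the right and rows downward; lengths in m; the calibration is good to about 2 mm. A picture is of the moment at which its call begins: read the wrist's pose just before it. calibration takes no time and is no camera call; for the wrist camera it gives the pose at the moment of the call.
- sign_off(): hands the job in, once; it reports no verdict.
The state is a dict: "clock": time; "joint_positions": joint angles; "joint_velocities": joint speeds; "joint_torque": joint torques, N m; "position": TCP position; "ee_rot": TCP orientation; "contact_force": force on the tool from outside, world axes, zero at the start; "ft_torque": the same for the moment, N m; "finger_gap": opening from 0.0 (shut) to 1.0 (fully open).
Only numpy, scipy, OpenCV 4.12 (cv2) and the standard library are available. Lean on these libraries where they do the work, as an engineer would, in place of code of your own. Each camera call takes 0.05 s, during which the arm holds its last target.

### The job

Put the fresh blue cell into the battery bay of the bench tuner: press its flat end back against the coil spring, bring its button end down past the retaining lip, and let the spring push the cell home so that it lies level in the cradle with its button against the end contact under the lip. Leave the spent yellow cell lying where it is.

Things in the scene. Friction and masses are not known exactly. Their poses are not given: they have to be found in the camera images.
- fresh: Fresh cell: round torch battery, BLUE sleeve, white band at its button end, about 140 g. Can 33 mm in diameter, 58 mm long. Origin: middle of the can, on its axis. Its x axis runs from the button end to the flat end (x = +29 mm). Lies level on a fixed wooden V rest, axis 36 mm above the table; beside it fingers have free room from above down to the rest's base, 24 mm below the axis.
- fresh_button (a point): Tip of the fresh cell's button (10 mm in diameter, 2.5 mm long, in the middle of the end face with the white band): 31.5 mm from the can's middle, at x = -31.5 mm in the cell's frame. Overall the cell is 60.5 mm long.
- spent: Spent cell, a bystander: same size, shape, origin and axes as the fresh one but with a YELLOW sleeve, on a like wooden rest of its own. Which cell lies nearer the robot varies.
- bay (a point): Battery bay on top of the fixed dark teal tuner (160 x 200 x 45 mm): the point where the seated cell's origin lies, 24 mm above the tuner's top. z up; x runs along the bay from contact wall (face at x = -31.5 mm) to spring; a seated cell's x axis is parallel to it. Smooth V ribs below (within 16 mm of the axis, tops at z = -9 mm) centre the cell; no side walls: fingers fit beside it.
- lip (a point): Middle of the free upper edge of the white retaining lip, 20 mm wide, 3 mm thick, that juts 6 mm from the contact wall over the bay: x = -25.5, z = +25 mm (underside +22) from bay. A seated cell has its button on the wall and its end under the lip. From lip edge to free plate are only 49.5 mm: a level cell passes down with its middle at x = +6 to +21 mm, plate pressed back.
- spring (a joint): Travel (m) of the brass pressure plate on the coil spring opposite the lip: 0 = free, face at x = +24 mm from bay; 0.026 = fully back (+x). 22 mm wide, from z = -12 to +38 mm. Pushes to -x with 3 N plus 0.3 N per mm. Press it with the flat end while the button end is above the lip, cell level or flat end about 10 degrees down; a cell let go in the ribs is pushed back under the lip.

How it is judged:
At the end, for the whole second after the job is handed in: The fresh cell is let go and at rest in the bay, the right way round: its button's tip within 4 mm of the contact wall (so under the lip), and both the tip and the can's middle within 10 mm sideways and 8 mm in height of the bay's axis; the spent cell lies within 20 mm of where it was (x of fresh_button in the frame of bay between -0.0375 and -0.0275 m and y of fresh_button in the frame of bay between -0.01 and 0.01 m and z of fresh_button in the frame of bay between -0.008 and 0.008 m and y of fresh in the frame of bay between -0.01 and 0.01 m and z of fresh in the frame of bay between -0.008 and 0.008 m and linear speed of fresh below 0.02 m/s and distance of spent from where it was at the start of the episode below 0.02 m); the robot touches nothing.
It fails at once if the spent cell is disturbed (moved more than 30 mm) (distance of spent from where it was at the start of the episode above 0.03 m).
It also fails if it takes over 40 s, if anything falls off the work surface, if the arm or the gripper's body presses on something with over 40 N, if the wrist force passes 120 N, or if a joint passes its speed limit or range.

## Working session

There is one attempt and no reset: what is moved stays moved. The work goes in short steps, Python scripts to look and compute and a tool call to move; the robot and the scene stay as the last step left them, time stands still between calls to the robot, and variables do not carry over. Pictures are saved under pics/ and viewed, and the job is handed in when it is done.

Besides the shell and the picture viewer there is one more tool, called as name(argument=value, ...), one argument or row to a line, values as JSON. play_rows: Moves the arm, as the interface text tells. Its arguments: {"type":"object","properties":{"plan":{"type":"array","items":{"type":"number"}},"grip_force":{"type":"number"}},"required":["plan"]}

```bash
mkdir -p pics; python3 - <<'E'
from bench import *
import cv2,numpy as np
s=read_state();print(s, tcp_to_tips)
for n in("side","top","wrist"):
    c=calibration(n);print(n,np.round(c["mtx"],1).tolist(),np.round(c["cam_to_world"],4).tolist())
    cv2.imwrite(f"pics/{n}0.png",grab_frame(n)[:,:,::-1])
E
```

```text
{'clock': 0.0, 'joint_positions': array([ 1.63011196e+00,  3.59384604e-01,  1.10319355e-02, -3.41827051e-04,
       -1.22405778e+00, -2.88109941e-01]), 'joint_velocities': array([-0.00087449, -0.00117805,  0.00189289,  0.00192259, -0.00151189,
        0.00017972]), 'joint_torque': array([ 6.17848527e-04, -5.83321846e+01,  2.93414676e+01,  6.93646207e+00,
       -6.04848654e-03, -3.05295757e-06]), 'position': array([0.15300709, 0.65694985, 0.23835491]), 'ee_rot': array([ 3.13995375e+00, -1.50589909e-04, -2.28910610e-01]), 'contact_force': array([ 0.30660641,  0.60013534, -0.80238794]), 'ft_torque': array([-0.00798998, -0.01714163, -0.015898  ]), 'finger_gap': 1.002431601516711} 0.008
side [[587.6, 0.0, 318.7], [0.0, 587.6, 244.9], [0.0, 0.0, 1.0]] [[-0.7587, -0.3844, 0.5259, 0.0811], [-0.651, 0.4202, -0.6322, 0.565], [0.0221, -0.822, -0.5691, 0.5909], [0.0, 0.0, 0.0, 1.0]]
top [[450.4, 0.0, 317.4], [0.0, 450.4, 235.6], [0.0, 0.0, 1.0]] [[-0.2521, -0.9448, 0.2092, 0.3677], [-0.9677, 0.247, -0.0503, 0.0523], [-0.0042, -0.2151, -0.9766, 0.7418], [0.0, 0.0, 0.0, 1.0]]
wrist [[373.0, 0.0, 325.7], [0.0, 373.0, 243.0], [0.0, 0.0, 1.0]] [[-0.2261, -0.939, -0.2591, 0.218], [-0.9741, 0.2184, 0.0585, 0.6417], [0.0017, 0.2656, -0.9641, 0.3731], [0.0, 0.0, 0.0, 1.0]]
```

View pics/side0.png

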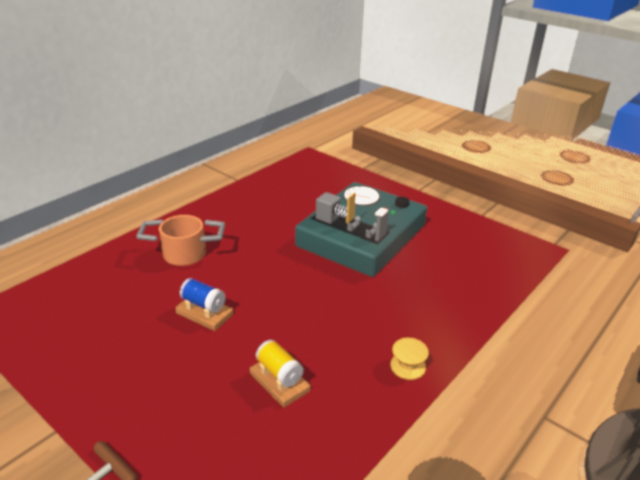

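View pics/top0.png

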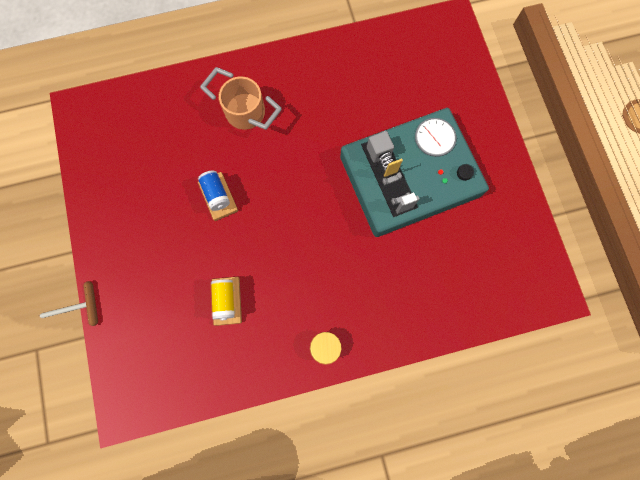

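View pics/wrist0.png

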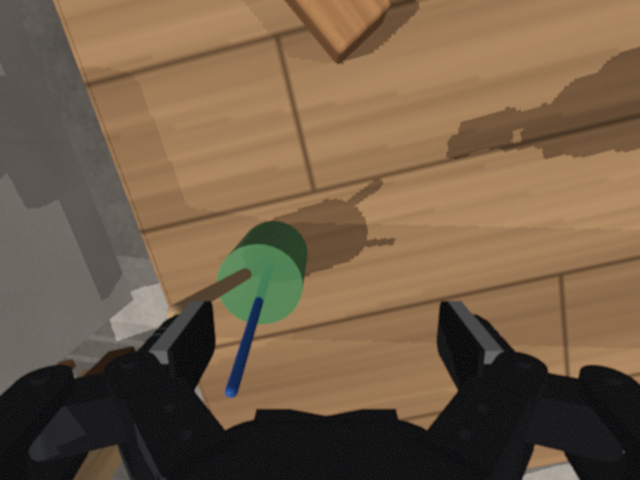

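The side view shows blue at about (203,296), yellow at (279,364) and the bay at about (352,215). In the top view blue is at (213,190), with its white band toward (218,205). The bay runs from (380,145) at the spring to (404,203) at the lip. I'll enlarge these.

```bash
python3 - <<'E'
import cv2,numpy as np
a=cv2.imread("pics/top0.png");b=cv2.imread("pics/side0.png")
def cr(im,x,y,w,h,f,n):
    c=cv2.resize(im[y:y+h,x:x+w],None,fx=f,fy=f,interpolation=cv2.INTER_CUBIC)
    for i in range(0,w,10): cv2.putText(c,str(x+i),(i*f,8),0,.3,(255,255,255),1);cv2.line(c,(i*f,10),(i*f,14),(255,255,255),1)
    for i in range(0,h,10): cv2.putText(c,str(y+i),(0,i*f+4),0,.3,(255,255,255),1)
    cv2.imwrite(n,c)
cr(a,340,110,100,110,5,"pics/t_bay.png")
cr(a,180,150,80,80,7,"pics/t_cell.png")
cr(b,290,170,150,110,5,"pics/s_bay.png")
cr(b,165,265,80,70,8,"pics/s_cell.png")
E
```

```text
(no output)
```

View pics/t_bay.png

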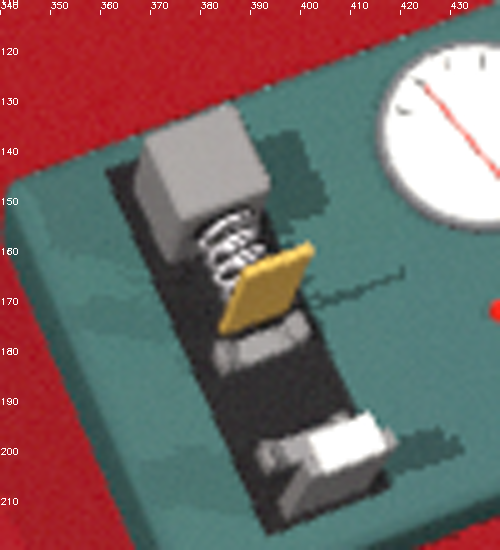

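View pics/t_cell.png

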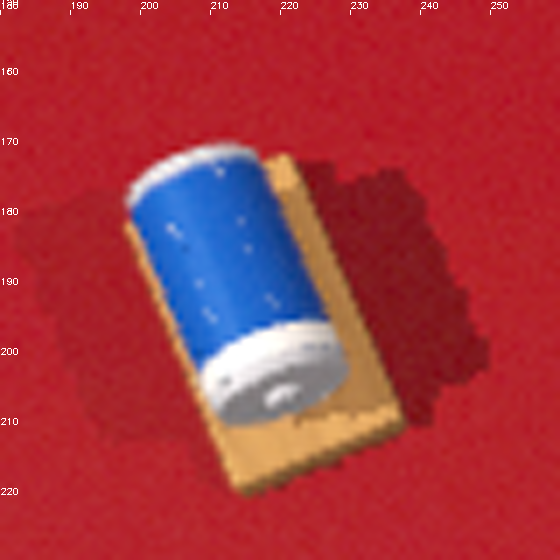

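View pics/s_bay.png

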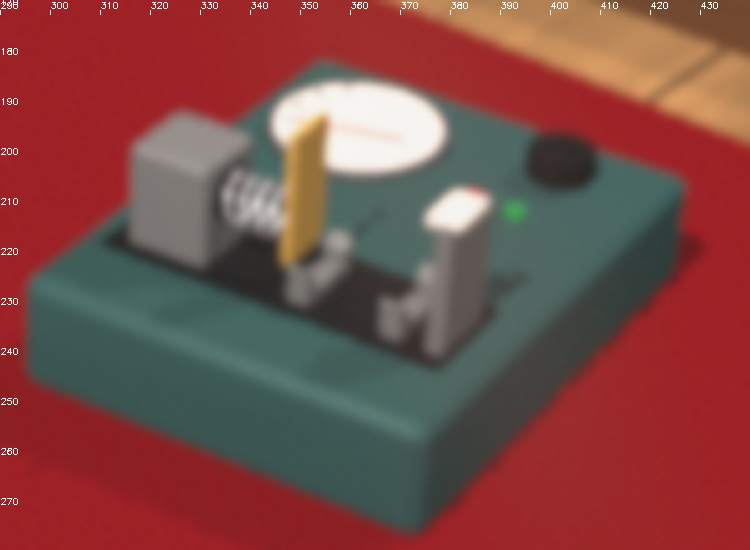

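View pics/s_cell.png

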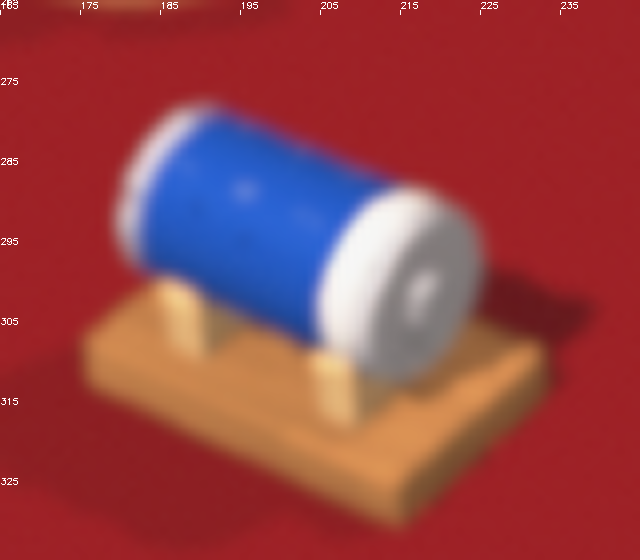

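```bash
cat > h.py <<'E'
import numpy as np,cv2
from bench import *
from scipy.optimize import least_squares
from scipy.spatial.transform import Rotation as Rt
def proj(n,P,c=None):
    c=c or calibration(n);T=np.linalg.inv(c["cam_to_world"]);q=P@T[:3,:3].T+T[:3,3];q=q@np.array(c["mtx"]).T
    return q[:,:2]/q[:,2:]
def frame(p,P,z):
    c,s=np.cos(p[2]),np.sin(p[2]);R=np.array([[c,-s,0],[s,c,0],[0,0,1]]);return P@R.T+[p[0],p[1],z]
th=np.linspace(0,2*np.pi,60,endpoint=False)
CYL=np.vstack([np.c_[np.full(60,x),.0165*np.cos(th),.0165*np.sin(th)] for x in(-.029,.029)])
E
python3 - <<'E'
from h import *
C={n:calibration(n) for n in("top","side")}
t=np.array([(128,205),(140,178),(165,160),(195,147),(235,145),(258,152),(300,245),(335,325),(347,365),(335,390),(300,412),(260,422),(225,420),(205,390),(165,285)])/7+[180,150]
s=np.array([(115,225),(130,165),(165,118),(205,100),(300,140),(400,185),(440,195),(475,230),(484,265),(470,320),(430,368),(385,380),(118,240)])/8+[165,265]
but={"top":np.array([220.7,206.9]),"side":np.array([218.1,301.9])}
def res(p,each=False,use=("top","side")):
    r=[]
    for n,h in(("top",t),("side",s)):
        if n not in use: continue
        hull=cv2.convexHull(proj(n,frame(p,CYL,.036),C[n]).astype(np.float32))
        r+=[cv2.pointPolygonTest(hull,(float(a),float(b)),True) for a,b in h]
        r+=list(proj(n,frame(p,np.array([[-.0315,0,0]]),.036),C[n])[0]-but[n])
    return np.array(r)
for use in(("top","side"),("top",),("side",)):
    o=least_squares(res,[.45,.3,1.5],kwargs=dict(use=use),diff_step=1e-4,x_scale=[.01,.01,.1]);print("cell",use,o.x,np.round(o.fun,1).tolist())
# bay
BT=np.array([[-25.5,10,25],[-25.5,-10,25],[24,11,38],[24,-11,38],[24,11,-12],[24,-11,-12]])/1000
bt=np.array([(307,442),(369,411),(245,270),(313,245),(220,333),(288,303)])/5+[340,110]
bs=np.array([(426,213),(456,188),(298,145),(328,116),(292,265),(322,243)])/5+[290,170]
def rb(p,use=("top","side")):
    r=[]
    for n,h in(("top",bt),("side",bs)):
        if n in use:r+=list((proj(n,frame(p,BT,.069 if len(p)<4 else p[3]),C[n])-h).ravel())
    return np.array(r)
for use in(("top","side"),("top",),("side",)):
  for y0 in(1.5,):
    o=least_squares(rb,[.5,-.05,y0],kwargs=dict(use=use));print("bay",use,o.x,np.round(o.fun,1).tolist())
E
```

```text
cell ('top', 'side') [0.63571591 0.16143403 0.1624377 ] [0.0, 0.8, 0.6, 0.4, 0.9, 0.1, -0.3, -0.5, 0.1, -0.2, -0.4, -0.0, 0.5, 0.3, 0.6, 0.0, 0.3, -0.6, -0.4, -0.3, -0.2, 0.1, 0.2, -0.6, 0.5, -0.2, -0.5, -0.3, -0.2, -0.5, 1.4, 0.5]
cell ('top',) [0.6352007  0.16099545 0.1658729 ] [-0.1, 0.4, 0.3, 0.1, 0.7, 0.3, -0.1, -0.2, 0.4, 0.1, -0.1, 0.3, 0.6, 0.0, 0.4, 0.4, 0.5]
cell ('side',) [0.63616046 0.16168073 0.15988433] [-0.3, -0.0, -0.0, -0.1, 0.0, 0.1, -0.8, 0.2, -0.5, -0.8, -0.5, -0.1, -0.2, 1.0, 0.5]
bay ('top', 'side') [ 0.55848802 -0.12485258  0.12551685] [0.2, -1.4, -0.1, 0.1, -0.0, 1.2, -0.2, 1.0, 0.2, 0.1, -0.8, 1.2, 0.1, 0.3, 0.0, 0.1, -0.4, -1.8, 0.4, -1.4, -0.7, -0.1, -0.1, -1.4]
bay ('top',) [ 0.55898535 -0.12508665  0.1121817 ] [-0.0, -1.7, -0.2, -0.1, 0.2, 0.7, 0.1, 0.7, 0.4, -0.4, -0.5, 0.9]
bay ('side',) [ 0.55706103 -0.12343878  0.15877926] [0.8, 0.8, 0.3, 0.4, -0.3, -0.9, 0.1, -0.6, -0.6, 0.8, -0.3, -0.6]
```

play_rows(
  plan=[-1,45,29,0,0,-1,45,29,0,0,-1,45,29,0,0,-1,45,29,0,0,-1,45,29,0,0,-1,45,29,0,0,-1,45,29,0,0,-1,45,29,0,0],
)

```text
clock: 1.15
position: [0.4567, 0.342, 0.2367]
ee_rot: [3.137, -0.0, -0.222]
contact_force: [0.0, 0.7, -0.1]
finger_gap: 0.999
```

play_rows(
  plan=[-1,45,29,0,-4,-1,45,29,0,-6,-1,45,20,0,-6,-1,0,0,0,-6],
)

```text
clock: 1.65
position: [0.5834, 0.2395, 0.2363]
ee_rot: [3.137, 0.003, 0.169]
contact_force: [-2.1, -0.2, -0.2]
finger_gap: 1.0
```

```bash
python3 - <<'E'
from h import *
s=read_state();print(s["position"],s["ee_rot"],s["joint_positions"],s["contact_force"])
c=calibration("wrist");print(c["cam_to_world"])
cv2.imwrite("pics/w1.png",grab_frame("wrist")[:,:,::-1])
np.save("w1.npy",c["cam_to_world"])
E
```

```text
[0.5833549  0.23949739 0.23627015] [3.13652979e+00 2.69722341e-03 1.69117435e-01] [ 0.70044041  0.29048309 -0.0947425   0.00322902 -1.19046313  1.03827414] [-2.06801674 -0.2035848  -0.15512856]
[[ 0.16910599 -0.94964445 -0.26377753  0.64929733]
 [-0.98558234 -0.16143215 -0.05066669  0.25135986]
 [ 0.00553317  0.26854252 -0.96325194  0.37069712]
 [ 0.          0.          0.          1.        ]]
```

View pics/w1.png

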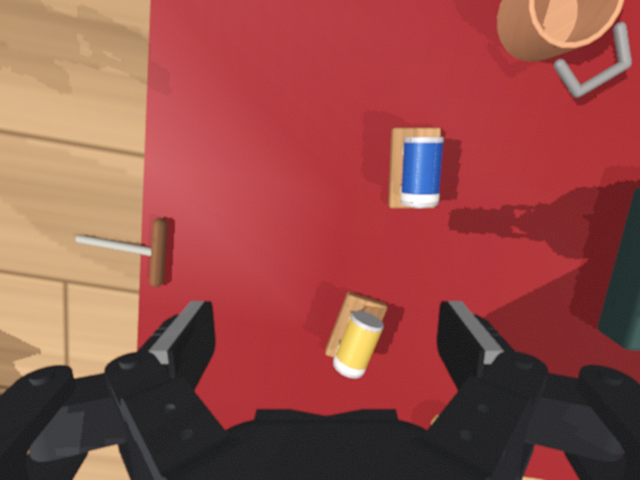

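The wrist view shows blue at about (422,172), upright in the image, and yellow at (359,343). I'll check the cell fit on a crop.

```bash
python3 - <<'E'
from h import *
c=calibration("wrist");c["cam_to_world"]=np.load("w1.npy")
im=cv2.imread("pics/w1.png")
f=7;x,y,w,h=380,115,80,100
k=cv2.resize(im[y:y+h,x:x+w],None,fx=f,fy=f,interpolation=cv2.INTER_CUBIC)
for p,col in(((.6357,.1614,.1624),(0,255,0)),):
    hull=cv2.convexHull(proj("wrist",frame(p,CYL,.036),c).astype(np.float32))
    cv2.polylines(k,[((hull+.5-[x,y])*f).astype(np.int32)],True,col,1)
cv2.imwrite("pics/w1c.png",k)
E
```

```text
(no output)
```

View pics/w1c.png

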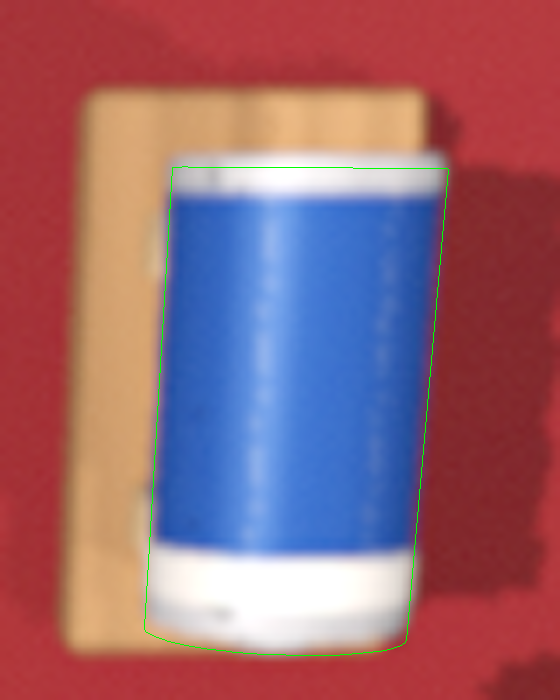

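play_rows(
  plan=[-1,20,43,0,0.6,-1,20,43,20,0,-1,0,0,45,0,-1,0,0,45,0,-1,0,0,0,0],
)

```text
clock: 2.33
position: [0.6369, 0.1602, 0.1243]
ee_rot: [3.137, 0.002, 0.157]
contact_force: [0.5, -0.5, -0.2]
finger_gap: 1.003
```

```bash
python3 - <<'E'
from h import *
s=read_state();print(s["position"],s["ee_rot"])
c=calibration("wrist")
im=grab_frame("wrist")[:,:,::-1].copy()
hull=cv2.convexHull(proj("wrist",frame((.637,.161,.158),CYL,.036),c).astype(np.float32))
cv2.polylines(im,[((hull+.5)*4).astype(np.int32)],True,(0,255,0),1,shift=2)
cv2.imwrite("pics/w2.png",im)
E
```

```text
[0.63694033 0.16022524 0.12430836] [3.13714670e+00 2.27370107e-03 1.57434807e-01]
```

View pics/w2.png

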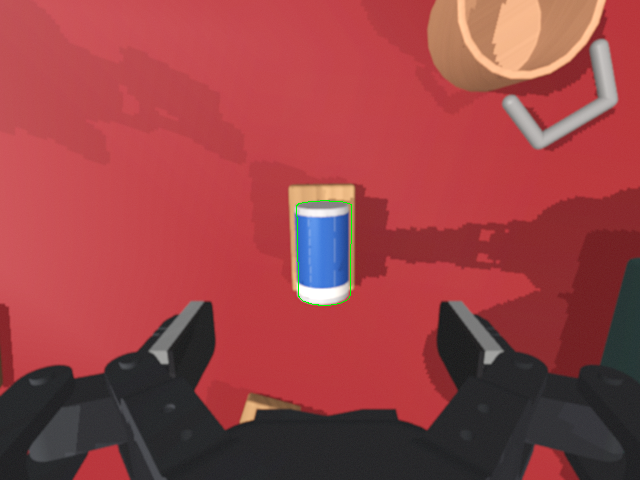

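play_rows(
  plan=[-1,0,-0.5,40,0,-1,0,0,35,0,-1,0,0,21,0,-1,0,0,0,0],
)

```text
clock: 2.88
position: [0.6454, 0.1664, 0.0405]
ee_rot: [3.141, -0.017, 0.161]
contact_force: [-0.2, 0.3, -0.0]
finger_gap: 0.998
```

play_rows(
  plan=[1,0,0,0,0,1,0,0,0,0,1,0,0,0,0,1,0,0,0,0,1,0,0,0,0,1,0,0,0,0],
  grip_force=60,
)

```text
clock: 3.62
position: [0.649, 0.1651, 0.0492]
ee_rot: [3.14, -0.026, 0.162]
contact_force: [-0.4, 0.9, -0.7]
finger_gap: 0.328
```

```bash
python3 - <<'E'
from h import *
s=read_state();print(s["position"],s["ee_rot"],s["contact_force"],s["finger_gap"])
cv2.imwrite("pics/w3.png",grab_frame("wrist")[:,:,::-1])
E
```

```text
[0.64903722 0.16508384 0.04920707] [ 3.13977126 -0.02551458  0.16169748] [-0.44502219  0.92394363 -0.66118209] 0.32773662649641266
```

View pics/w3.png

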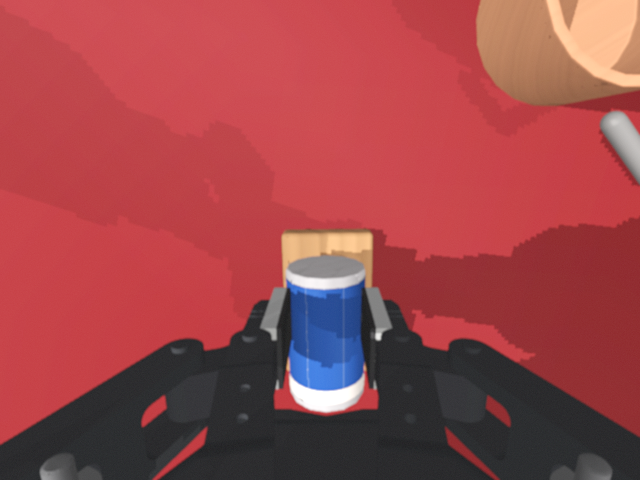

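```bash
python3 - <<'E'
from h import *
s=read_state()
for k in s: print(k,np.round(s[k],4))
E
```

```text
clock 3.675
joint_positions [ 0.546   0.5014 -0.2434  0.0157 -0.8032  1.1758]
joint_velocities [ 0.0027  0.0023  0.0005  0.0007 -0.0003  0.0006]
joint_torque [-1.34600e-01 -6.34757e+01  2.34853e+01  5.62550e+00  6.11000e-02
  0.00000e+00]
position [0.649  0.1652 0.0491]
ee_rot [ 3.1397 -0.0255  0.1618]
contact_force [ 0.0801  0.8764 -1.2599]
ft_torque [-0.0214  0.0332  0.0019]
finger_gap 0.3265
```

```bash
python3 - <<'E'
from h import *
for n in("side","top"): cv2.imwrite(f"pics/{n}3.png",grab_frame(n)[:,:,::-1])
a=cv2.imread("pics/side3.png")[200:360,120:320];cv2.imwrite("pics/side3c.png",cv2.resize(a,None,fx=4,fy=4,interpolation=2)[:600])
E
```

```text
(no output)
```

View pics/side3.png

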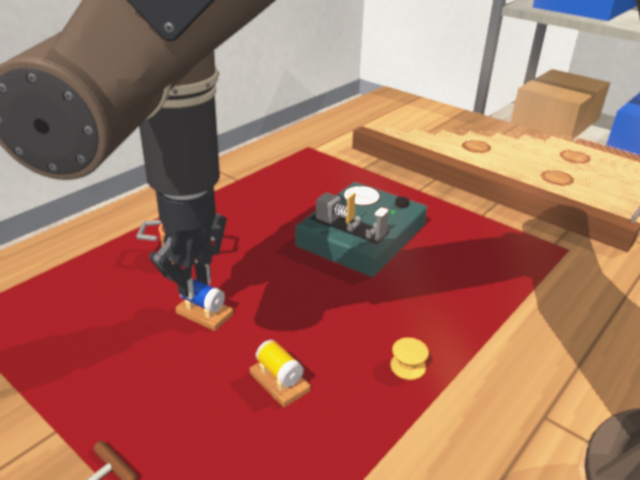

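View pics/top3.png

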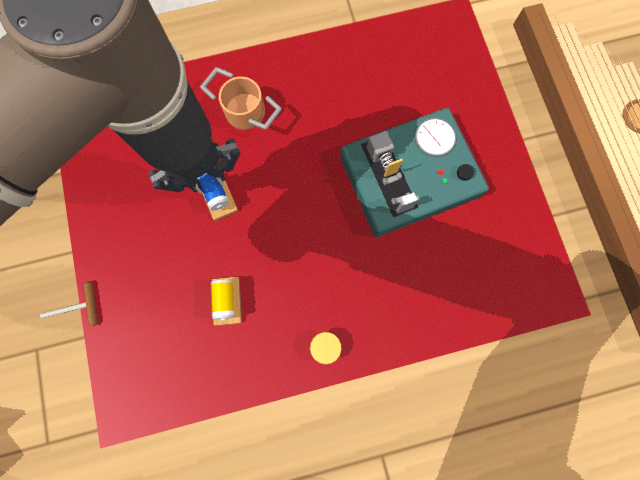

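View pics/side3c.png

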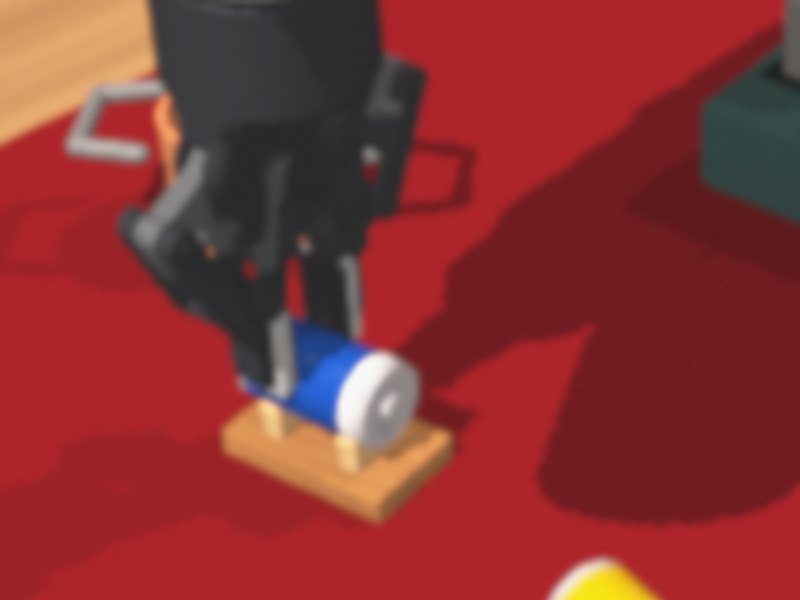

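```bash
python3 - <<'E'
from h import *
def unp(n,u,v,z):
    c=calibration(n);T=c["cam_to_world"];d=T[:3,:3]@np.linalg.inv(c["mtx"])@[u,v,1];return T[:3,3]+d*(z-T[2,3])/d[2]
for z in(.05,.07,.1): print(z,[np.round(unp("top",u,v,z)[:2],3).tolist() for u,v in((262,128),(280,107),(266,97),(240,125),(240,80),(205,92))])
# side: rim, handle end
for z in(.05,.07,.1): print(z,[np.round(unp("side",u,v,z)[:2],3).tolist() for u,v in((206,247),(223,223),(182,224),(160,237))])
E
```

```text
0.05 [[0.716, 0.06], [0.746, 0.022], [0.77, 0.04], [0.731, 0.094], [0.812, 0.076], [0.805, 0.138]]
0.07 [[0.706, 0.059], [0.735, 0.023], [0.758, 0.041], [0.72, 0.093], [0.799, 0.075], [0.792, 0.136]]
0.1 [[0.691, 0.059], [0.718, 0.024], [0.741, 0.041], [0.705, 0.091], [0.78, 0.074], [0.773, 0.132]]
0.05 [[0.71, 0.09], [0.744, 0.024], [0.792, 0.073], [0.787, 0.122]]
0.07 [[0.687, 0.108], [0.719, 0.044], [0.766, 0.091], [0.761, 0.138]]
0.1 [[0.652, 0.134], [0.682, 0.074], [0.726, 0.119], [0.722, 0.163]]
```

play_rows(
  plan=[-1,0,0,0,0,-1,0,0,0,0,-1,0,0,0,0,-1,0,0,0,0],
)

```text
clock: 4.28
position: [0.6492, 0.1658, 0.0491]
ee_rot: [3.14, -0.026, 0.163]
contact_force: [0.2, 0.6, 0.2]
finger_gap: 1.002
```

play_rows(
  plan=[-1,0,0,0,0,-1,0,0,0,0],
)

```text
clock: 4.53
position: [0.6493, 0.1658, 0.0491]
ee_rot: [3.14, -0.026, 0.163]
contact_force: [0.2, -0.2, -0.5]
finger_gap: 1.0
```

play_rows(
  plan=[-1,-6,1.5,0,0,-1,-6,1.5,0,0,-1,0,0,0,0],
)

```text
clock: 4.9
position: [0.6368, 0.1603, 0.0487]
ee_rot: [3.14, -0.025, 0.163]
contact_force: [0.8, -0.2, -0.8]
finger_gap: 0.998
```

play_rows(
  plan=[-1,0,0,6,0],
)

```text
clock: 5.03
position: [0.6373, 0.1605, 0.0431]
ee_rot: [3.14, -0.027, 0.163]
contact_force: [-0.1, -0.5, 0.7]
finger_gap: 0.997
```

play_rows(
  plan=[-1,0,0,5,0],
)

```text
clock: 5.15
position: [0.6373, 0.1605, 0.0376]
ee_rot: [3.14, -0.026, 0.163]
contact_force: [-0.1, -0.3, -0.2]
finger_gap: 1.002
```

play_rows(
  plan=[-1,0,0,3,0],
)

```text
clock: 5.28
position: [0.6373, 0.1605, 0.034]
ee_rot: [3.14, -0.026, 0.163]
contact_force: [0.3, -0.4, 0.2]
finger_gap: 1.004
```

play_rows(
  plan=[-1,0,0,2,0],
)

```text
clock: 5.4
position: [0.6374, 0.1604, 0.0315]
ee_rot: [3.14, -0.026, 0.163]
contact_force: [1.6, -0.4, 0.6]
finger_gap: 1.0
```

play_rows(
  plan=[-1,0,0,2,0],
)

```text
clock: 5.52
position: [0.6374, 0.1604, 0.0293]
ee_rot: [3.139, -0.025, 0.163]
contact_force: [0.3, -0.1, 0.2]
finger_gap: 1.0
```

play_rows(
  plan=[-1,0,0,2,0],
)

```text
clock: 5.65
position: [0.6375, 0.1605, 0.0271]
ee_rot: [3.139, -0.025, 0.163]
contact_force: [-0.1, -0.4, 0.2]
finger_gap: 0.999
```

It reached grasp height freely this time. I'll check the cell is still where I fitted it before closing.

```bash
python3 - <<'E'
from h import *
c=calibration("wrist");im=grab_frame("wrist")[:,:,::-1].copy()
def ov(im,n,c,p,z=.036):
    hull=cv2.convexHull(proj(n,frame(p,CYL,z),c).astype(np.float32))
    cv2.polylines(im,[((hull+.5)*4).astype(np.int32)],True,(0,255,0),1,shift=2)
ov(im,"wrist",c,(.637,.161,.158))
im2=grab_frame("side")[:,:,::-1].copy();ov(im2,"side",calibration("side"),(.6357,.1614,.162))
a=cv2.resize(im2[250:350,140:260],None,fx=4,fy=4,interpolation=2);b=im[200:480,160:480]
H=max(a.shape[0],b.shape[0]);o=np.zeros((H,a.shape[1]+b.shape[1],3),np.uint8);o[:a.shape[0],:a.shape[1]]=a;o[:b.shape[0],a.shape[1]:]=b
cv2.imwrite("pics/c4.png",o)
E
```

```text
(no output)
```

View pics/c4.png

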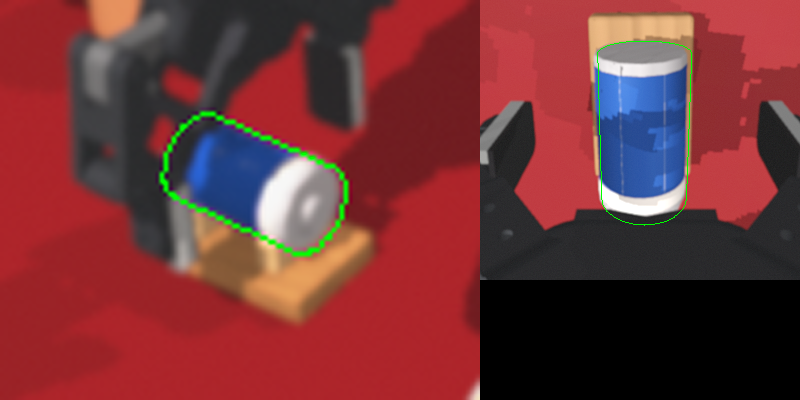

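play_rows(
  plan=[1,0,0,0,0,1,0,0,0,0,1,0,0,0,0,1,0,0,0,0,1,0,0,0,0],
  grip_force=70,
)

```text
clock: 6.38
position: [0.6379, 0.1623, 0.0281]
ee_rot: [-3.142, -0.028, 0.163]
contact_force: [0.7, -1.2, -1.3]
finger_gap: 0.367
```

play_rows(
  plan=[1,0,0,-10,0,1,0,0,-30,0,1,0,0,-40,0,1,0,0,-40,0,1,0,0,0,0],
)

```text
clock: 7.0
position: [0.6338, 0.16, 0.1524]
ee_rot: [3.14, -0.025, 0.162]
contact_force: [-0.2, 0.7, -2.2]
finger_gap: 0.367
```

```bash
python3 - <<'E'
from h import *
s=read_state();print(s["position"],s["ee_rot"],s["contact_force"],s["finger_gap"])
cv2.imwrite("pics/w5.png",grab_frame("wrist")[:,:,::-1]);cv2.imwrite("pics/s5.png",cv2.resize(grab_frame("side")[160:340,100:340,::-1],None,fx=3,fy=3,interpolation=2))
E
```

```text
[0.63384983 0.16002436 0.15243095] [ 3.13979579 -0.02464916  0.16189613] [-0.21810704  0.65798551 -2.21769964] 0.3667189523471674
```

View pics/w5.png

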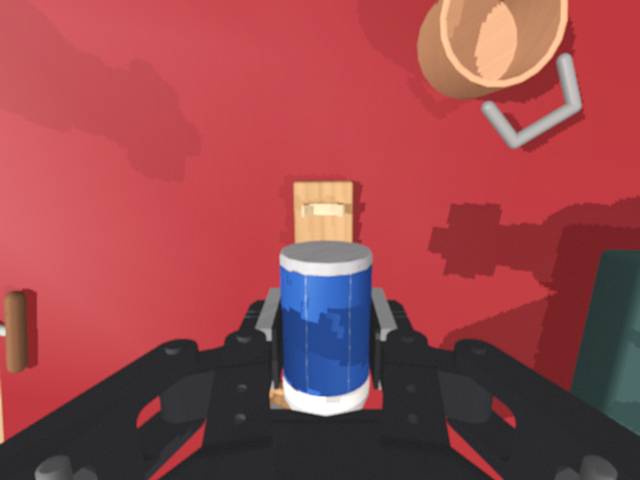

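View pics/s5.png

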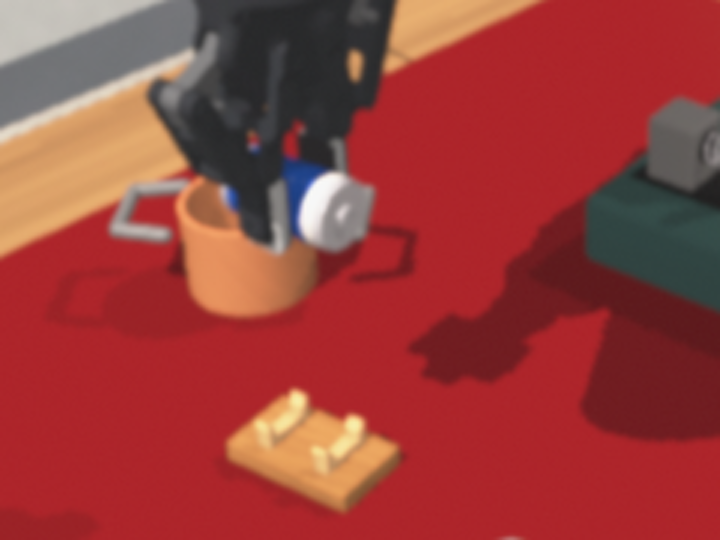

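```bash
python3 - <<'E'
import cv2
im=cv2.imread("pics/w5.png")
f=5;x,y,w,h=260,230,130,110
cv2.imwrite("pics/w5a.png",cv2.resize(im[y:y+h,x:x+w],None,fx=f,fy=f,interpolation=2))
y=330
cv2.imwrite("pics/w5b.png",cv2.resize(im[y:y+h,x:x+w],None,fx=f,fy=f,interpolation=2))
E
```

```text
(no output)
```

View pics/w5a.png

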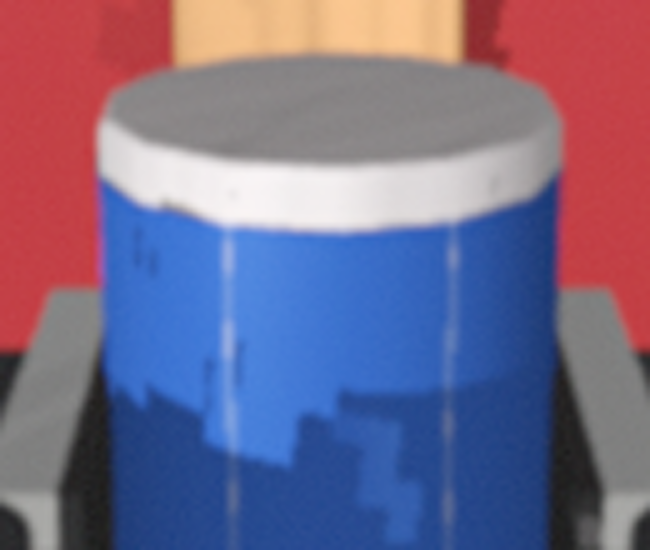

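View pics/w5b.png

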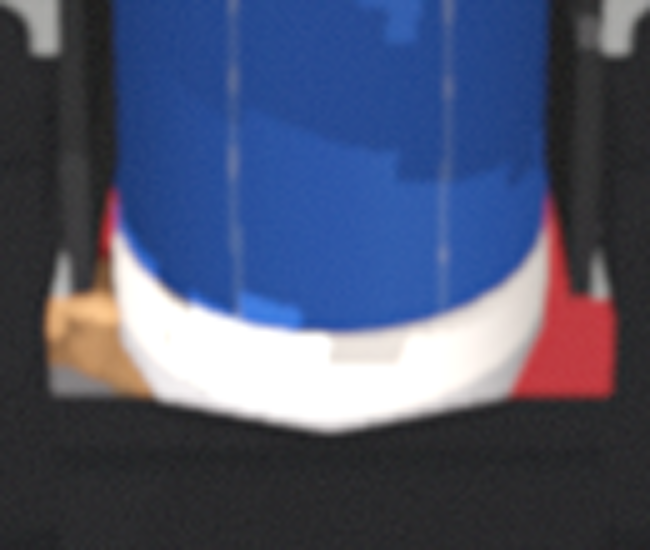

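```bash
cat >> h.py <<'E'
def toolT(s=None):
    s=s or read_state();T=np.eye(4);T[:3,:3]=Rt.from_euler("xyz",s["ee_rot"]).as_matrix();T[:3,3]=s["position"];return T
E
python3 - <<'E'
from h import *
c=calibration("wrist");T=toolT();C=np.linalg.inv(T)@c["cam_to_world"]; print(C.round(4).tolist())
cc=dict(mtx=c["mtx"],cam_to_world=C)
a=np.array([(100,125),(110,95),(160,70),(320,55),(480,68),(550,100),(560,130),(103,300),(557,280)])/5+[260,230]
b=np.array([(117,190),(548,190),(150,392),(512,392),(330,430)])/5+[260,330]
h=np.vstack([a,b])-.4
top=np.array([320,163])/5+[260,230]-.4
def pts(p,P): # tool frame: x along cell, y, z down ; cell z up=-tool z
    R=Rt.from_euler("xyz",[np.pi,p[3],p[4]]).as_matrix(); return P@R.T+p[:3]
def res(p):
    hull=cv2.convexHull(proj("",pts(p,CYL),cc).astype(np.float32))
    r=[cv2.pointPolygonTest(hull,(float(u),float(v)),True) for u,v in h]
    q=proj("",pts(p,np.array([[.029,0,.0165]])),cc)[0]-top
    return np.array(r+list(q)+[p[4]*100*.3])
o=least_squares(res,[0,0,-.011,0,0],diff_step=1e-4,x_scale=[.01,.01,.01,.1,.1])
print(o.x*[1000,1000,1000,57.3,57.3],o.fun.round(1).tolist())
for r in(1,):
  o2=least_squares(lambda q:res([q[0],q[1],-.011,q[2],0]),[0,0,0],diff_step=1e-4,x_scale=[.01,.01,.1]);print(o2.x*[1000,1000,57.3],o2.fun.round(1))
# cell axis direction & center in world
M=T[:3,:3]@Rt.from_euler("xyz",[np.pi,o.x[3],o.x[4]]).as_matrix();print(M[:,0],T[:3,:3]@o.x[:3]+T[:3,3])
E
```

```text
[[0.0008, -0.964, -0.2659, 0.0666], [1.0, 0.0007, 0.0006, 0.0001], [-0.0004, -0.2659, 0.964, -0.1346], [0.0, 0.0, 0.0, 1.0]]
[-0.94799345  0.1879771  -5.33465284 -2.62431522 -0.56529136] [0.0, 0.3, -0.3, 0.4, 0.5, 0.6, -1.2, -0.7, -1.2, -0.8, -0.9, -1.6, -1.3, 3.3, 1.3, -0.1, -0.3]
[ 1.33108884  0.07490561 -0.58189916] [2.1 2.8 2.3 3.2 2.8 3.3 1.7 1.5 1.2 1.7 0.1 2.8 2.1 9.  1.8 1.5 0. ]
[ 0.98506816  0.17008003 -0.02671132] [0.63088994 0.15897321 0.15398393]
```

```bash
python3 - <<'E'
from h import *
c=calibration("wrist");T=toolT();C=np.linalg.inv(T)@c["cam_to_world"]
cc=dict(mtx=c["mtx"],cam_to_world=C)
a=np.array([(100,125),(110,95),(160,70),(320,55),(480,68),(550,100),(560,130),(103,300),(557,280)])/5+[260,230]
b=np.array([(117,190),(548,190),(150,392),(512,392)])/5+[260,330]
h=np.vstack([a,b])-.4
top=np.array([320,163])/5+[260,230]-.4
def pts(p,P):
    R=Rt.from_euler("xyz",[np.pi,p[3],p[4]]).as_matrix(); return P@R.T+p[:3]
def res(p):
    hull=cv2.convexHull(proj("",pts(p,CYL),cc).astype(np.float32))
    r=[cv2.pointPolygonTest(hull,(float(u),float(v)),True) for u,v in h]
    q=proj("",pts(p,np.array([[.029,0,.0165]])),cc)[0]-top
    return np.array(r+list(q)+[p[4]*100*.3])
for zz in(None,-.0065,-.008):
    g=(lambda q:res([q[0],q[1],zz,q[2],0])) if zz else (lambda q:res([q[0],q[1],q[3],q[2],0]))
    o=least_squares(g,[0,0,0,-.008][:3 if zz else 4],diff_step=1e-4,x_scale=[.01,.01,.1,.01][:3 if zz else 4]);q=o.x
    M=T[:3,:3]@Rt.from_euler("xyz",[np.pi,q[2],0]).as_matrix()
    print(zz,q*([1000,1000,57.3]+([] if zz else[1000])),"axis z",M[2,0],o.fun.round(1).tolist())
E
```

```text
None [-0.71496681  0.08058315 -2.77197423 -6.66068016] axis z -0.029258456274886626 [0.0, 0.3, -0.4, 0.1, -0.0, 0.8, -0.4, -0.3, -0.6, 0.4, -1.1, 0.6, -0.1, 1.8, 0.3, 0.0]
-0.0065 [-0.7729485   0.08442041 -2.87949276] axis z -0.031134007079591144 [-0.1, 0.2, -0.5, 0.0, -0.1, 0.8, -0.4, -0.4, -0.7, 0.3, -1.2, 0.5, -0.2, 1.8, 0.2, 0.0]
-0.008 [-0.24694372  0.06958504 -2.51090189] axis z -0.024703900950918442 [0.6, 0.8, -0.1, 0.5, 0.3, 1.2, 0.1, 0.2, -0.1, 0.8, -0.7, 1.7, 0.9, 1.8, 0.6, 0.0]
```

play_rows(
  plan=[1,-14,18,-14,0,1,-28,35,-14,0,1,-28,35,-14,0,1,-28,35,-14,0,1,-28,35,-14,0,1,-28,35,-5,0,1,-28,35,0,1.8,1,-14,18,0,0],
)

```text
clock: 8.1
position: [0.463, -0.1268, 0.2189]
ee_rot: [3.136, -0.005, 0.129]
contact_force: [0.0, 0.5, -1.0]
finger_gap: 0.364
```

play_rows(
  plan=[1,0,0,0,0],
)

```text
clock: 8.22
position: [0.461, -0.1284, 0.2187]
ee_rot: [3.136, -0.004, 0.126]
contact_force: [-0.6, 0.6, -1.0]
finger_gap: 0.363
```

```bash
python3 - <<'E'
from h import *
s=read_state();print(s["position"],s["ee_rot"],s["finger_gap"],s["joint_positions"])
c=calibration("wrist");np.save("w6.npy",c["cam_to_world"]);im=grab_frame("wrist")[:,:,::-1].copy();cv2.imwrite("pics/w6.png",im)
E
```

```text
[ 0.4610022  -0.12843436  0.21867377] [ 3.13574047 -0.00395291  0.12627698] 0.3633457859956891 [ 0.14560125  0.04292722 -0.44423461  0.00672153 -1.0798048   1.54830263]
```

View pics/w6.png

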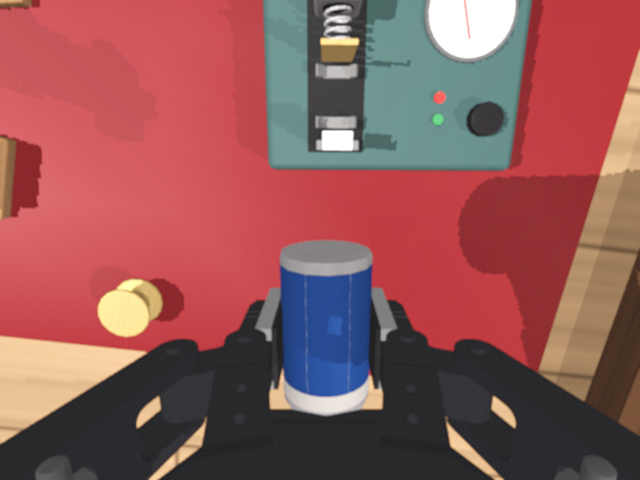

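The wrist view shows the bay along column ~338: plate top at (339,42), lip at (338,140), ribs at (336,72) and (336,122). The cell is still held.

```bash
python3 - <<'E'
from h import *
c=calibration("wrist");c["cam_to_world"]=np.load("w6.npy");im=cv2.imread("pics/w6.png")
x,y,w,h,f=290,0,100,160,5
k=cv2.resize(im[y:y+h,x:x+w],None,fx=f,fy=f,interpolation=2)
cv2.imwrite("pics/w6r.png",k[:,:])
BT=np.array([[-25.5,10,25],[-25.5,-10,25],[24,11,38],[24,-11,38]])/1000
print(proj("wrist",frame((.5585,-.1249,.1255),BT,.069),c))
E
python3 -c "
import cv2;k=cv2.imread('pics/w6r.png');cv2.imwrite('pics/w6u.png',k[100:420]);cv2.imwrite('pics/w6d.png',k[480:800])"
```

```text
[[322.39641435 133.05638515]
 [352.33792022 133.11035847]
 [320.62034414  46.47155963]
 [357.31343325  46.59274078]]
```

View pics/w6u.png

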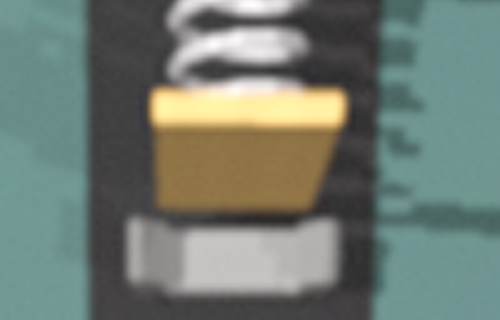

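View pics/w6d.png

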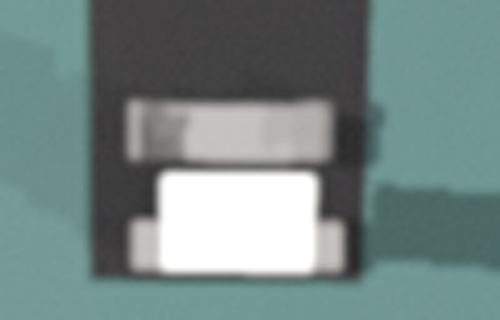

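play_rows(
  plan=[1,20,3,10,0,1,30,3,20,0,1,30,3,20,0,1,8,0,15,0,1,0,0,0,0],
)

```text
clock: 8.9
position: [0.5525, -0.1239, 0.1511]
ee_rot: [3.136, -0.002, 0.129]
contact_force: [-1.7, -0.1, -1.6]
finger_gap: 0.365
```

```bash
cat > st.py <<'E'
from h import *
B=np.array([.560,-.1252]);ya=.12
s=read_state();T=toolT(s);p=T@[-.0005,0,-.007,1]
c,sn=np.cos(ya),np.sin(ya);d=p[:2]-B
print("t",s["clock"],"cell in bay mm",(1000*np.array([c*d[0]+sn*d[1],-sn*d[0]+c*d[1],p[2]-.069])).round(1),"rpy",s["ee_rot"].round(3),"F",s["contact_force"].round(1),"gap",round(s["finger_gap"],3))
E
python3 st.py; python3 - <<'E'
from h import *
cv2.imwrite("pics/s7.png",cv2.resize(grab_frame("side")[120:290,260:460,::-1],None,fx=3.5,fy=3.5,interpolation=2))
cv2.imwrite("pics/w7.png",grab_frame("wrist")[:,:,::-1])
E
```

```text
t 8.9 cell in bay mm [-7.8  2.2 89.1] rpy [ 3.136e+00 -2.000e-03  1.290e-01] F [-1.7 -0.1 -1.6] gap 0.365
```

View pics/s7.png

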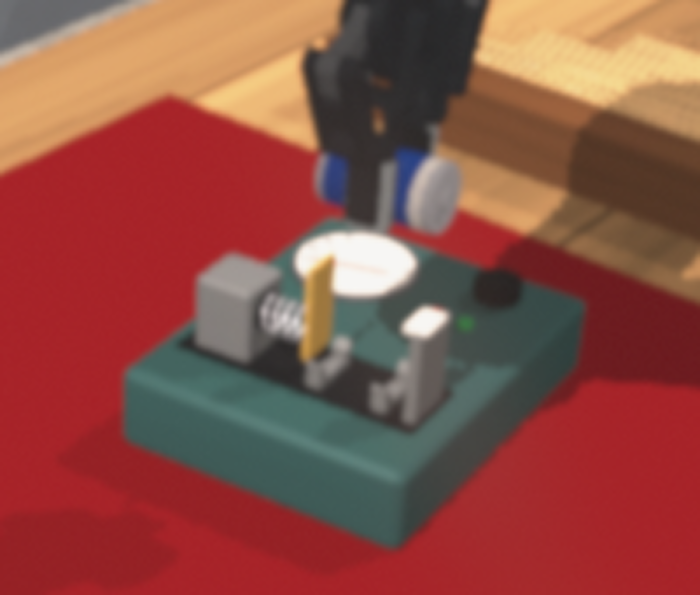

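View pics/w7.png

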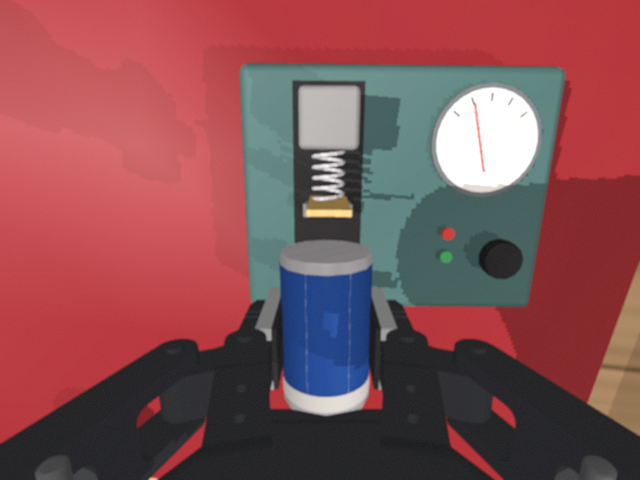

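```bash
python3 - <<'E'
from h import *
BT=np.array([[24,11,38],[24,-11,38]])/1000
print(proj("wrist",frame((.560,-.1252,.12),BT,.069)))
im=cv2.imread("pics/w7.png");cv2.imwrite("pics/w7c.png",cv2.resize(im[140:240,280:380],None,fx=6,fy=6,interpolation=2))
E
```

```text
[[306.79974764 215.53803565]
 [351.46118072 215.91440471]]
```

View pics/w7c.png

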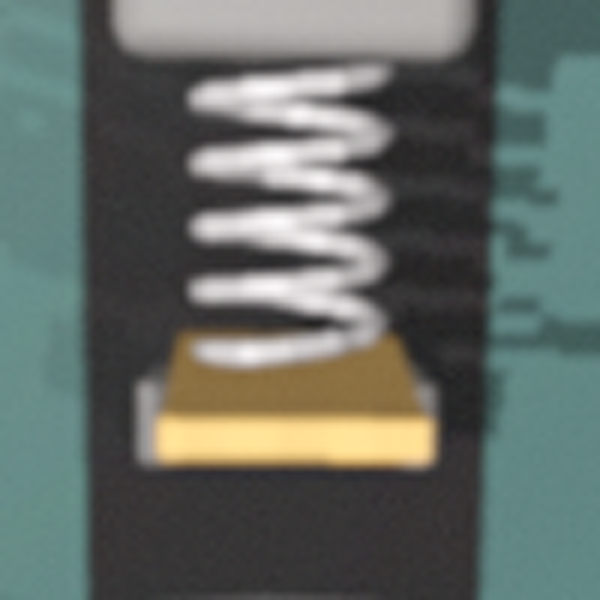

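play_rows(
  plan=[1,-3,2,0,0.5,1,0,0,20,0,1,0,0,15,0,1,0,0,8,0,1,0,0,0,0],
)

```text
clock: 9.62
position: [0.5501, -0.1271, 0.1129]
ee_rot: [3.135, -0.012, 0.119]
contact_force: [-0.3, -0.2, -0.7]
finger_gap: 0.364
```

```bash
sed -i 's/\.560,/.5595,/' st.py; python3 st.py; python3 - <<'E'
from h import *
cv2.imwrite("pics/s8.png",cv2.resize(grab_frame("side")[140:260,270:430,::-1],None,fx=4.5,fy=4.5,interpolation=2))
E
```

```text
t 9.625 cell in bay mm [-10.2  -0.8  50.9] rpy [ 3.135 -0.012  0.119] F [-0.3 -0.2 -0.7] gap 0.364
```

View pics/s8.png

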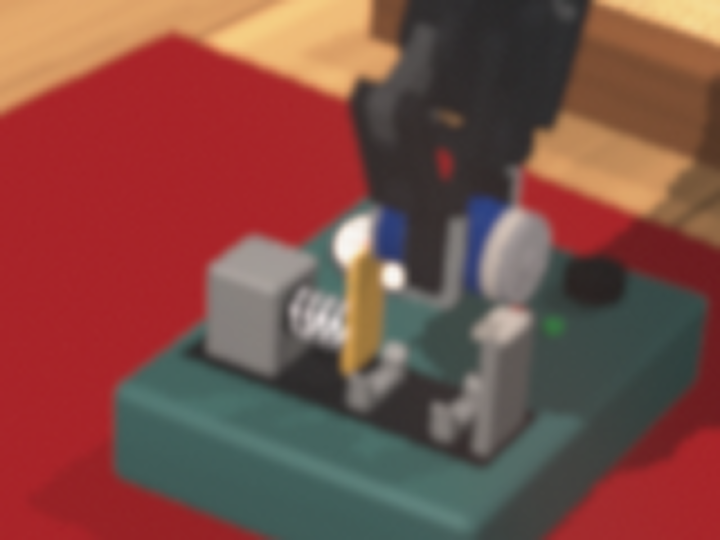

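play_rows(
  plan=[1,0,0,6,0,1,0,0,0,0],
)

```text
clock: 9.93
position: [0.551, -0.1272, 0.1077]
ee_rot: [3.135, -0.014, 0.12]
contact_force: [0.2, 0.4, -2.2]
finger_gap: 0.359
```

```bash
python3 st.py
```

```text
t 9.925 cell in bay mm [-9.2 -0.9 45.7] rpy [ 3.135 -0.014  0.12 ] F [ 0.2  0.4 -2.2] gap 0.359
```

play_rows(
  plan=[1,6,0,0,0,1,6,0,0,0,1,5,0,0,0,1,5,0,0,0],
  grip_force=80,
)

```text
clock: 10.42
position: [0.5693, -0.1251, 0.1068]
ee_rot: [3.136, -0.004, 0.118]
contact_force: [-7.3, -0.9, 1.3]
finger_gap: 0.364
```

```bash
python3 st.py
```

```text
t 10.425 cell in bay mm [ 9.2 -1.1 44.8] rpy [ 3.136 -0.004  0.118] F [-7.3 -0.9  1.3] gap 0.364
```

The force of 7.3 N matches 14 mm of plate travel, so the geometry agrees. I'll push a little further and check.

play_rows(
  plan=[1,4,0,0,0,1,2,0,0,0],
)

```text
clock: 10.68
position: [0.5715, -0.125, 0.1053]
ee_rot: [3.136, 0.006, 0.117]
contact_force: [-7.8, -0.5, 1.1]
finger_gap: 0.36
```

```bash
python3 st.py; python3 - <<'E'
from h import *
cv2.imwrite("pics/s9.png",cv2.resize(grab_frame("side")[140:260,270:430,::-1],None,fx=4.5,fy=4.5,interpolation=2))
cv2.imwrite("pics/w9.png",grab_frame("wrist")[:,:,::-1])
E
```

```text
t 10.675 cell in bay mm [11.5 -1.2 43.3] rpy [3.136 0.006 0.117] F [-7.8 -0.5  1.1] gap 0.36
```

View pics/s9.png

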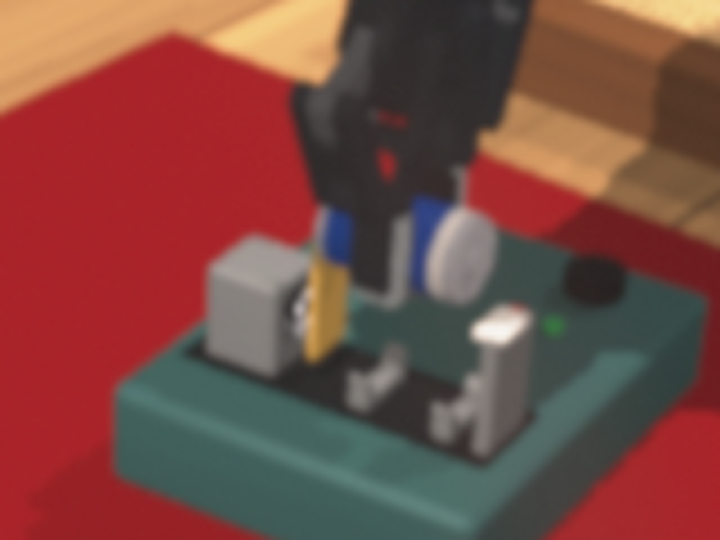

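View pics/w9.png

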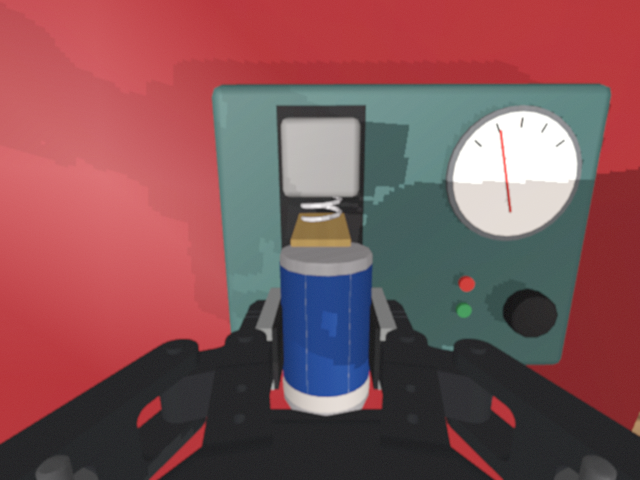

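play_rows(
  plan=[1,4,-1,0,0,1,2,0,10,0,1,2,0,10,0],
)

```text
clock: 11.15
position: [0.573, -0.1243, 0.0831]
ee_rot: [3.137, 0.019, 0.115]
contact_force: [-8.8, -1.4, 1.6]
finger_gap: 0.362
```

```bash
python3 st.py
```

```text
t 11.15 cell in bay mm [13.1 -0.7 21.1] rpy [3.137 0.019 0.115] F [-8.8 -1.4  1.6] gap 0.362
```

play_rows(
  plan=[1,3,0,9,0,1,2,0,7,0],
)

```text
clock: 11.4
position: [0.5727, -0.1245, 0.0646]
ee_rot: [3.138, 0.03, 0.113]
contact_force: [-9.1, 4.2, 3.7]
finger_gap: 0.361
```

```bash
python3 st.py; python3 - <<'E'
from h import *
cv2.imwrite("pics/s10.png",cv2.resize(grab_frame("side")[140:260,270:430,::-1],None,fx=4.5,fy=4.5,interpolation=2))
E
```

```text
t 11.4 cell in bay mm [12.9 -0.9  2.6] rpy [3.138 0.03  0.113] F [-9.1  4.2  3.7] gap 0.361
```

View pics/s10.png

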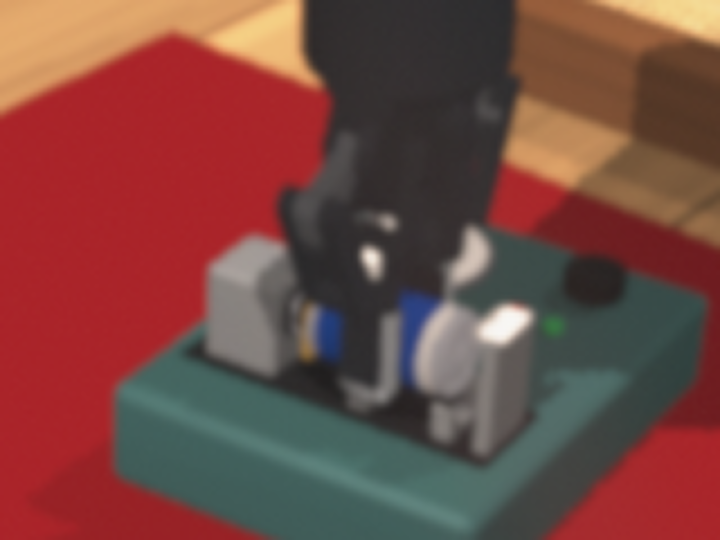

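play_rows(
  plan=[1,2,0,2.5,0,1,1,0,1.5,0],
  grip_force=40,
)

```text
clock: 11.7
position: [0.5729, -0.1231, 0.0607]
ee_rot: [3.139, 0.036, 0.113]
contact_force: [-12.9, 4.3, 23.0]
finger_gap: 0.36
```

```bash
python3 st.py
```

```text
t 11.7 cell in bay mm [13.3  0.5 -1.3] rpy [3.139 0.036 0.113] F [-12.9   4.3  23. ] gap 0.36
```

play_rows(
  plan=[-0.3,0,0,0,0,-0.6,0,0,0,0,-0.6,0,0,0,0,-0.6,0,0,0,0],
)

```text
clock: 12.2
position: [0.5763, -0.1227, 0.0617]
ee_rot: [3.139, 0.031, 0.114]
contact_force: [-0.4, -0.3, -0.3]
finger_gap: 0.796
```

```bash
python3 st.py; python3 - <<'E'
from h import *
cv2.imwrite("pics/s11.png",cv2.resize(grab_frame("side")[140:260,270:430,::-1],None,fx=4.5,fy=4.5,interpolation=2))
cv2.imwrite("pics/w11.png",grab_frame("wrist")[:,:,::-1])
E
```

```text
t 12.2 cell in bay mm [16.7  0.5 -0.3] rpy [3.139 0.031 0.114] F [-0.4 -0.3 -0.3] gap 0.796
```

View pics/s11.png

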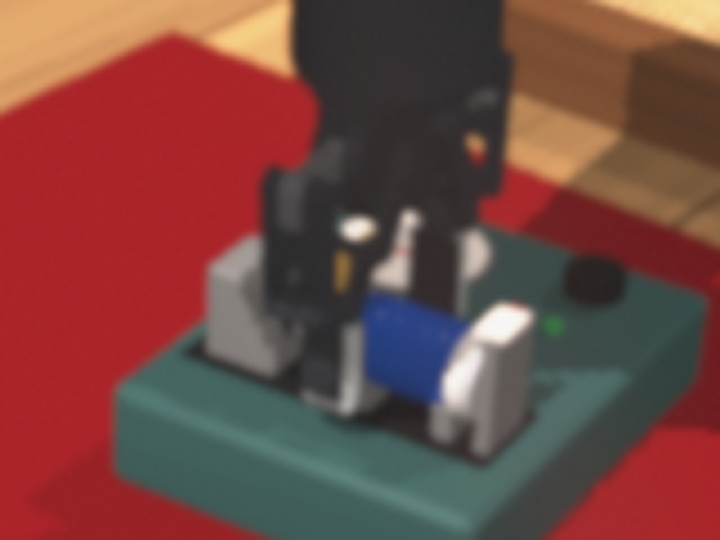

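View pics/w11.png

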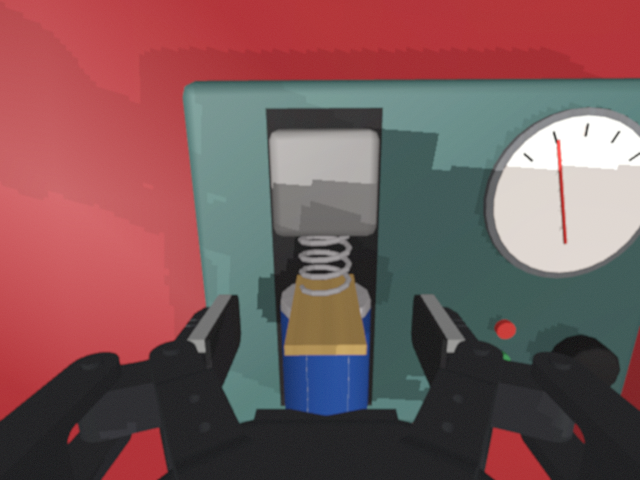

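play_rows(
  plan=[-1,0,0,-20,0,-1,0,0,-30,0,-1,0,0,-40,0,-1,-20,0,-40,0,-1,-40,0,-20,0,-1,-40,0,0,0,-1,0,0,0,0],
)

```text
clock: 13.18
position: [0.479, -0.1337, 0.2189]
ee_rot: [3.139, 0.033, 0.114]
contact_force: [1.7, -0.3, 0.6]
finger_gap: 0.997
```

```bash
python3 - <<'E'
from h import *
cv2.imwrite("pics/s12.png",cv2.resize(grab_frame("side")[140:260,270:430,::-1],None,fx=4.5,fy=4.5,interpolation=2))
c=calibration("wrist");im=grab_frame("wrist")[:,:,::-1].copy();np.save("w12.npy",c["cam_to_world"])
cv2.imwrite("pics/w12.png",im)
t=grab_frame("top")[:,:,::-1];cv2.imwrite("pics/t12.png",t)
E
```

```text
(no output)
```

View pics/s12.png

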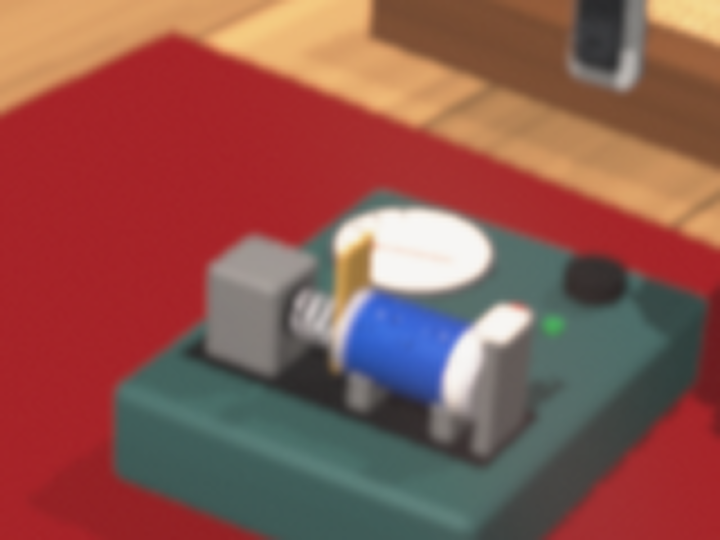

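View pics/w12.png

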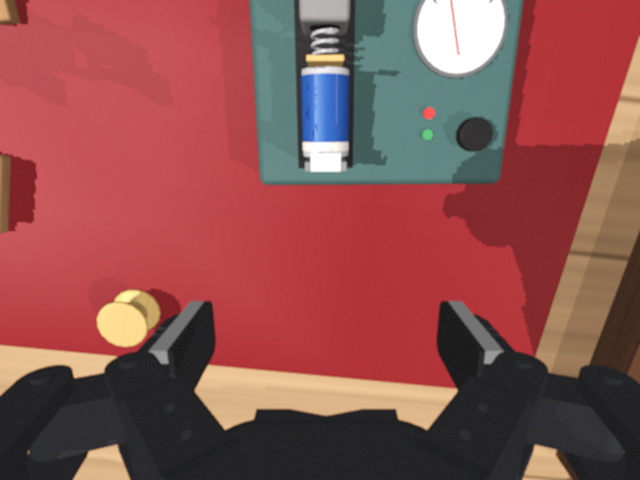

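View pics/t12.png

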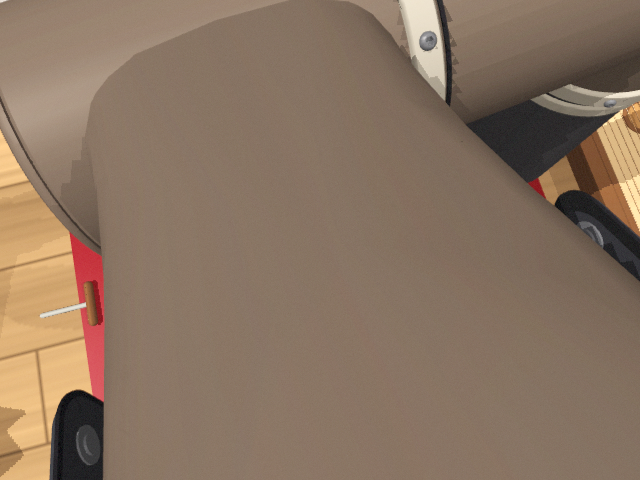

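The side and wrist views show the cell level in the ribs, its white-band end under the lip and the plate behind it. The arm hides everything in the top view. I'll overlay the nominal seated outline and check the yellow cell.

```bash
python3 - <<'E'
from h import *
def ov(im,n,c,p,z):
    hull=cv2.convexHull(proj(n,frame(p,CYL,z),c).astype(np.float32));cv2.polylines(im,[((hull+.5)*4).astype(np.int32)],True,(0,255,0),1,shift=2)
c=calibration("wrist");c["cam_to_world"]=np.load("w12.npy");im=cv2.imread("pics/w12.png");ov(im,"wrist",c,(.5595,-.1252,.12),.069)
s=grab_frame("side")[:,:,::-1].copy();d=cv2.absdiff(s,cv2.imread("pics/side0.png"))[325:410,235:320].max(2);print("yellow diff",d.mean(),np.percentile(d,99))
ov(s,"side",calibration("side"),(.5585,-.1249,.125),.069)
a=cv2.resize(im[0:180,270:380],None,fx=3,fy=3,interpolation=2);b=cv2.resize(s[170:270,290:430],None,fx=3,fy=3,interpolation=2)
o=np.zeros((540,330+420,3),np.uint8);o[:,:330]=a;o[:300,330:]=b;cv2.imwrite("pics/o13.png",o)
E
```

```text
yellow diff 8.453979238754325 11.0
```

View pics/o13.png

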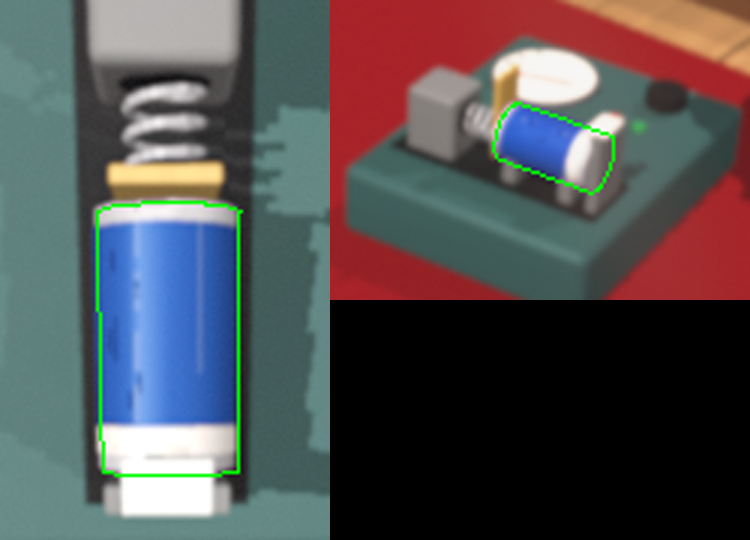

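The seated outline matches in both views, and the yellow cell hasn't moved (only a uniform shading change). Handing in.

```bash
python3 -c "
from bench import *
print(sign_off(),read_state()['clock'])"
```

```text
the job is handed in; nothing more can be done
the job is handed in; nothing more can be done
```

The fresh blue cell is seated in the bay and I handed the job in at about 13.4 s of the 40 s. I pressed its flat end about 17 mm into the plate, lowered it past the lip into the ribs and released it. The spring then pushed it under the lip.

**Last checks:**
- **Cell position:** the nominal seated outline matches the cell within about 1 mm in the wrist and side pictures. It lies level with its white-band end under the lip.
- **Gripper:** it is well clear of everything.
- **Spent cell:** the side view shows no change at the yellow cell. The top view couldn't confirm any of this because the arm blocked it.

**What went wrong or disagreed:**
- **First grasp:** it stopped about 12 mm too high with the tool slightly tilted, for a reason I didn't find. I opened, went down again in small steps and gripped at the right height. The cell had stayed on its rest.
- **Tool tilt:** it drifted by a degree or two during the insertion.
- **Contact force:** pressing the cell onto the ribs before release reached about 23 N at the end of a step.
- **Cameras:** the wrist and fixed cameras disagreed by about 1.5 mm, and I went with the wrist camera.

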